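# Dry-fit a copper roof finial on the soldering stand

### The job

Dry-fit the copper roof finial on the round soldering stand, ready for soldering: stand the flared base in the middle of the stand's plate, then slip on the large ball, then the small ball, and last the pointed tip, each one fully home and upright on the spigot of the piece below. The copper is thin: set every piece down gently, do not drop it or let anything topple, and leave the snips, mallet, soldering iron and flux tin where they lie.

Things in the scene. Friction and masses are not known exactly. Their poses are not given: they have to be found in the camera images.
- stand_top (a point): Soldering stand: fixed round dark steel plate 160 mm across on a cast grey foot, its top 30 mm above the bench, with thin bright circles 145 and 101 mm across about its middle. This point is the centre of the plate's top face; z up.
- base_neck (a point): Finial base, copper, upright, round about its z axis: trumpet foot 130 mm across, narrowing to an upright neck 40 mm across from 36 to 72 mm above its underside (grip there), a 42 mm bead, flat shoulder at 76 mm. This point: on the axis in the neck, 56 mm above the underside. Spigot on the shoulder: 16 mm across, 14 mm high, top 6 mm tapering to 9 mm. 0.26 kg.
- large_ball_mid (a point): Large copper ball, upright, round about its z axis: 66 mm across, with an upright seam band 12 mm high round its middle (grip there), flat shoulder 74.4 mm above its underside. This point: centre of the ball, 45.2 mm above the underside. Sleeve below: 28 mm outside, 21 mm bore, 16 mm deep. Spigot on the shoulder: 16 mm across, 14 mm high, top 6 mm tapering to 9 mm. 0.15 kg.
- small_ball_mid (a point): Small copper ball, as the large one but 48 mm across: upright seam band 12 mm high round its middle (grip there), flat shoulder 53.5 mm above its underside. This point: centre of the ball, 34.8 mm above the underside. Sleeve below: 28 mm outside, 21 mm bore, 16 mm deep. Spigot on the shoulder: 16 mm across, 14 mm high, top 6 mm tapering to 9 mm. 0.09 kg.
- tip_mid (a point): Finial tip, copper, upright, round about its z axis: a slim pointed bud 84 mm high, 32 mm across on an upright stretch from 30 to 54 mm above its underside (grip there), blunt point on top, no spigot. This point: on the axis half-way up, 42 mm above the underside. Sleeve below: 28 mm outside, 21 mm bore, 16 mm deep. 0.07 kg.
- snips: Bystander: tin snips with green grips, about 250 mm long and 25 mm high, lying flat beyond the work. Origin near the pivot on the bench, jaws along its +x. Not to be moved.
- mallet: Bystander: wooden mallet, 300 mm long, head 66 mm thick, lying beyond the work on the left. Origin on the bench below the handle, 110 mm from the middle of the head, which is along its +x. Not to be moved.
- iron: Bystander: soldering iron with a black handle and a copper hammer bit, 260 mm long and 36 mm high, lying beyond the work on the right. Origin on the bench below the shaft; bit along its +x. Not to be moved.
- flux_tin: Bystander: closed round flux tin, 70 mm across and 34 mm high, between the robot and the work. Origin at the centre of its underside. Not to be moved.

How it is judged:
By the outcome, as a careful person would: the job done as asked, in the order asked, and still so for the second after the job is handed in, with the robot touching nothing.
It also fails if it takes over 122 s, if anything falls off the work surface, if the arm or the gripper's body presses on something with over 40 N, if the wrist force passes 120 N, or if a joint passes its speed limit or range.

### The arm

A 6-joint arm with a two-finger parallel gripper is mounted at the origin on the work surface. World frame = base frame: x ahead of the robot, y to its left, z up, the work surface at z = 0. Lengths are in m, angles in degrees, forces in N, time in s.
With the tool pointing down it reaches from about 0.35 to 0.875 m from the base axis. Payload 4.2 kg.
Tool frame: the origin (TCP) lies midway between the tips of the shut fingers; the grasp point (between the pads) lies 19 mm behind it; y points along the fingers, x is the direction in which the jaws open and shut, and the axes are right-handed (so a half turn about y gives the same grasp; the last joint's range is limited). The gripper opens to 87 mm and grips with 3 to 60 N. Pads are 19 mm wide; open, the fingers measure 117 mm over their backs; the gripper's body (75 mm by 190 mm) begins 51 mm behind the grasp point.
Start: joints at [78.071, 22.042, 0.453, 0, -68.411, -14.817], TCP at [0.281, 0.558, 0.223] pointing down, gripper open.
Joint ranges: [-179.83, 179.83], [-69.29, 118.12], [-61.27, 80.66], [-181.25, 117.63], [-171.15, -9.14], [-177.46, 177.46]. Speed limits (degrees/s): [159.86, 159.86, 180, 180, 180, 180].

### API

Orientations are given as a 3x3 rotation matrix whose columns are the frame's x, y, z axes.
In Python, from station import * gives the robot as it stands.
- The arm moves only by the tool jog_arm, never from a script. Its argument "series" is a list of rows, each a list of 3 entries, a list of its own where there are three numbers: the shift along the tool's x, y, z in m, then the turn, a rotation vector about the tool's x, y, z in degrees, then the finger opening in m, from 0 to 0.087. A call has 1 to 10 rows; each row shifts and turns the commanded pose from where the row before left it, along the tool's axes as they then stand; what a row does not reach is not made up. A row lasts 1/8 s, in which the tool goes at most 62.5 mm and 10.7 degrees, less where a joint would pass 70% of its speed; a pose out of reach is approached as far as the arm can. A call is refused whole if a number of a shift passes 0.0625 or a number of a turn 10.7, either way. A call with a gripper value outside its range is refused whole. The fingers move at their own pace and stop on an object; the grip force is fixed at half the most. Time passes only in rows, so rows that do not move let the fingers close. It gives the time, the measured TCP pose, the force and the opening at its end, in the units of the state.
- sense(): the state, without advancing time (a new reading comes with each control period).
- capture(name): name is "scene" or "top" or "wrist"; returns the picture (480x640x3 uint8, red, green, blue); there is no depth.
- camera_info(name): a dict with "fx", "fy", "cx", "cy" (pixels), "rvec" (rotation vector, rad) and "tvec" (3), from world to camera coordinates, as OpenCV has them. Camera axes: x right, y down, z forward; pixel columns grow to the right and rows downward; lengths in m; the calibration is good to about 2 mm. A picture is of the moment at which its call begins: read the wrist's pose just before it. camera_info takes no time and is no camera call; for the wrist camera it gives the pose at the moment of the call.
- finish_job(): hands the job in, once; it reports no verdict.
The state is a dict: "time_s": time; "joints": joint angles; "joint_velocities": joint speeds; "effort": joint torques, N m; "tcp_pos": TCP position; "ee_rot": TCP orientation; "wrist_force": force on the tool from outside, world axes, zero at the start; "moment": the same for the moment, N m; "gripper_width": opening from 0.0 (shut) to 1.0 (fully open).
Only numpy, scipy, OpenCV 4.12 (cv2) and the standard library are available. Lean on these libraries where they do the work, as an engineer would, in place of code of your own. Each camera call takes 0.05 s, during which the arm holds its last target. There are 200 camera calls.

## Working session

There is one attempt and no reset: what is moved stays moved. The work goes in short steps, Python scripts to look and compute and a tool call to move; the robot and the scene stay as the last step left them, time stands still between calls to the robot, and variables do not carry over. Pictures are saved under pics/ and viewed, about 12 in all and at most 16, crops included, and the job is handed in when it is done.

Besides the shell and the picture viewer there is one more tool, called by a JSON object that holds its "name" and its "arguments". jog_arm: Moves the arm, as the interface text tells. Its arguments: {"type":"object","properties":{"series":{"type":"array","items":{"type":"array"}}},"required":["series"]}

```bash
ls; mkdir -p pics
python3 - <<'E'
from station import *
import cv2
s=sense();print({k:(v if not hasattr(v,'round') else v) for k,v in s.items()})
for n in("scene","top","wrist"):
    print(n,camera_info(n)); cv2.imwrite(f"pics/{n}0.png",capture(n)[:,:,::-1])
E
```

```text
pics
{'time_s': 0.0, 'joints': array([ 7.80720754e+01,  2.20893447e+01,  3.77671153e-01, -2.94102805e-02,
       -6.84123108e+01, -1.48156215e+01]), 'joint_velocities': array([-0.00169891, -0.06990519,  0.10314261,  0.03566815, -0.02285046,
        0.01728369]), 'effort': array([-6.81015479e-06, -3.90665960e+01,  1.87402046e+01,  4.21995655e+00,
        1.09787608e-02, -1.80196907e-04]), 'tcp_pos': array([0.28096222, 0.55758417, 0.22145906]), 'ee_rot': array([[-4.50165948e-01, -9.14229786e-04,  8.92944446e-01],
       [-8.92942169e-01, -2.01851800e-03, -4.50166867e-01],
       [ 2.21398039e-03, -9.99997545e-01,  9.23137396e-05]]), 'wrist_force': array([ 0.13592036, -0.0263364 ,  0.26252176]), 'moment': array([-0.03419833,  0.01073297, -0.01748643]), 'gripper_width': 1.002221272974395}
scene {'fx': 532.0495045327539, 'fy': 532.0495045327539, 'cx': 315.53602055175054, 'cy': 236.25644773577577, 'rvec': array([ 1.52147019,  2.00146727, -0.86025237]), 'tvec': array([ 0.14900508, -0.34559193,  1.58735839])}
top {'fx': 496.75565971226393, 'fy': 496.75565971226393, 'cx': 321.9931959038149, 'cy': 233.03104736135884, 'rvec': array([ 2.16513416, -2.10808376,  0.1331581 ]), 'tvec': array([-0.00722533,  0.59095374,  1.07785829])}
wrist {'fx': 367.1192882070469, 'fy': 367.1192882070469, 'cx': 311.2735315226889, 'cy': 238.63927549338396, 'rvec': array([-1.56087475,  2.53368467,  0.34938841]), 'tvec': array([ 0.62568475, -0.03345671,  0.39018337])}
```

View pics/scene0.png

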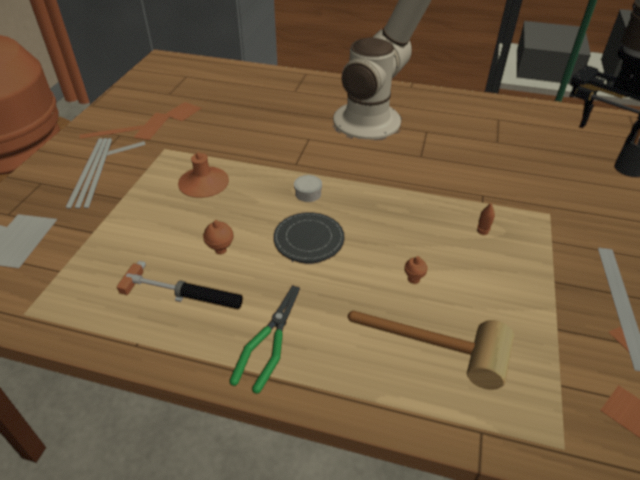

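View pics/top0.png

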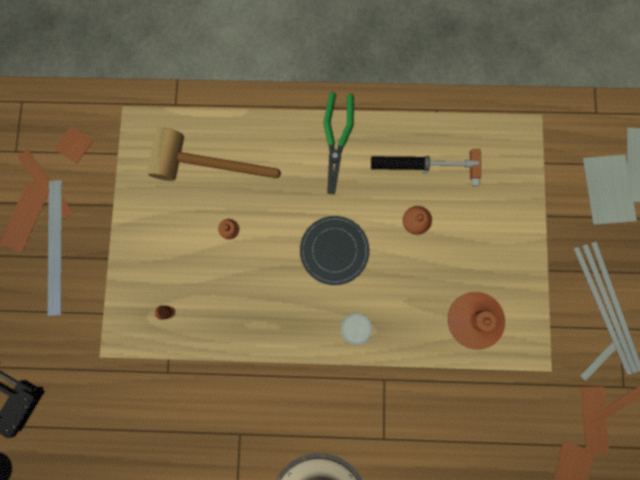

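```bash
cat > h.py <<'E'
import numpy as np, cv2
from station import *
def P(ci):
    R=cv2.Rodrigues(np.array(ci["rvec"]))[0]; t=np.array(ci["tvec"]).ravel()
    K=np.array([[ci["fx"],0,ci["cx"]],[0,ci["fy"],ci["cy"]],[0,0,1]]); return K,R,t
def plane(ci,uv,z):
    K,R,t=P(ci); d=R.T@np.linalg.inv(K)@np.array([uv[0],uv[1],1]); c=-R.T@t
    return c+d*(z-c[2])/d[2]
def proj(ci,X):
    K,R,t=P(ci); p=K@(R@np.array(X)+t); return p[:2]/p[2]
def tri(c1,u1,c2,u2):
    Ms=[]
    for c,u in((c1,u1),(c2,u2)):
        K,R,t=P(c); M=K@np.c_[R,t]; Ms+= [u[0]*M[2]-M[0],u[1]*M[2]-M[1]]
    A=np.array(Ms); return np.linalg.lstsq(A[:,:3],-A[:,3],rcond=None)[0]
def copper(im):
    h=cv2.cvtColor(im,cv2.COLOR_RGB2HSV)
    return cv2.inRange(h,(0,120,30),(11,255,255))|cv2.inRange(h,(172,120,30),(180,255,255))
def blobs(m,mn=60):
    cs,_=cv2.findContours(m,cv2.RETR_EXTERNAL,cv2.CHAIN_APPROX_NONE)
    return [c for c in cs if cv2.contourArea(c)>mn]
E
python3 - <<'E'
from h import *
for n in("top","scene"):
    ci=camera_info(n); im=cv2.imread(f"pics/{n}0.png")[:,:,::-1].copy()
    R=P(ci);print(n,"cam at",-R[1].T@R[2])
    for c in blobs(copper(im)):
        if len(c)<5: continue
        e=cv2.fitEllipse(c); m=cv2.moments(c)
        print(np.round(e[0],1),np.round(e[1],1),round(e[2]),cv2.boundingRect(c),"area",m["m00"],"z0",np.round(plane(ci,e[0],0.0),3)[:2],"z45",np.round(plane(ci,e[0],.0452),4)[:2],"z35",np.round(plane(ci,e[0],.0348),4)[:2])
    hsv=cv2.cvtColor(im,cv2.COLOR_RGB2HSV); d=cv2.inRange(hsv,(0,0,0),(180,110,110))
    for c in blobs(d,1500):
        e=cv2.fitEllipse(c); print("dark",np.round(e[0],1),np.round(e[1],1),np.round(plane(ci,e[0],.03),4))
im=cv2.imread("pics/top0.png"); sc=cv2.imread("pics/scene0.png")
r=lambda a:cv2.resize(a,(260,260),interpolation=cv2.INTER_CUBIC)
rows=[np.hstack([r(im[290:335,142:187]),r(im[205:250,205:250]),r(im[195:245,390:440])]),np.hstack([r(sc[200:240,465:505]),r(sc[250:290,395:435]),r(sc[212:262,193:243])])]
cv2.imwrite("pics/crop.png",np.vstack(rows))
E
```

```text
top cam at [ 0.4295495  -0.016373    1.15164065]
[163.8 312.1] [ 9.8 17.1] 87 (155, 307, 19, 11) area 119.5 z0 [0.404 0.369] z45 [0.4049 0.3537] z35 [0.4046 0.3571]
[478.8 320. ] [47.8 52.6] 96 (448, 293, 56, 55) area 1742.5 z0 [ 0.407 -0.352] z45 [ 0.4074 -0.3391] z35 [ 0.4072 -0.3422]
[228.7 228.9] [14.8 16.8] 169 (220, 220, 18, 18) area 147.0 z0 [0.601 0.229] z45 [0.5946 0.2198] z35 [0.5962 0.222 ]
[416.9 219.7] [25.5 26. ] 75 (404, 207, 27, 27) area 518.0 z0 [ 0.634 -0.212] z45 [ 0.6262 -0.2043] z35 [ 0.6281 -0.206 ]
[ 18.4 228.2] [23.7 46.4] 20 (2, 203, 33, 48) area 696.5 z0 [0.59 0.73] z45 [0.5841 0.701 ] z35 [0.5856 0.7077]
[ 35.4 194.8] [19.5 26.9] 15 (23, 181, 25, 32) area 72.5 z0 [0.672 0.699] z45 [0.6628 0.6707] z35 [0.665  0.6772]
dark [334.1 250.1] [68.4 68.6] [ 0.5544 -0.0198  0.03  ]
dark [383.4  41.3] [  85.7 1051.1] [ 1.064  -0.1261  0.03  ]
scene cam at [1.38003239 0.22654009 0.8399602 ]
[ 17.6 429.9] [25.6 77.7] 147 (0, 389, 45, 73) area 1339.0 z0 [ 1.107 -0.36 ] z45 [ 1.1216 -0.3289] z35 [ 1.1183 -0.3361]
[624.2 410. ] [30.4 45.6] 141 (602, 387, 38, 49) area 938.5
[... 854 characters left out ...]
[ 0.2672 -0.5538] z35 [ 0.2527 -0.564 ]
[182.  111.3] [11.3 27.1] 70 (167, 103, 32, 16) area 185.5 z0 [ 0.099 -0.55 ] z45 [ 0.1677 -0.5084] z35 [ 0.1519 -0.518 ]
[ 22.8 112.8] [ 61.4 135.4] 173 (0, 36, 60, 138) area 4236.5 z0 [ 0.237 -1.012] z45 [ 0.2987 -0.9453] z35 [ 0.2845 -0.9606]
[58.7 46.2] [ 24.7 143.6] 161 (31, 0, 58, 103) area 2360.0 z0 [-0.203 -1.193] z45 [-0.1179 -1.1162] z35 [-0.1375 -1.1337]
dark [130.  435.5] [100.4 508.5] [ 1.077  -0.1616  0.03  ]
dark [308.4 237.5] [50.7 70.5] [ 0.563  -0.0151  0.03  ]
dark [576.6  74.4] [137.  177.2] [-0.4155  0.6155  0.03  ]
dark [379.7  60.7] [ 51.7 136. ] [-0.3409 -0.0226  0.03  ]
dark [144.5  44.8] [118.1 247.3] [-0.239  -0.8543  0.03  ]
```

View pics/crop.png

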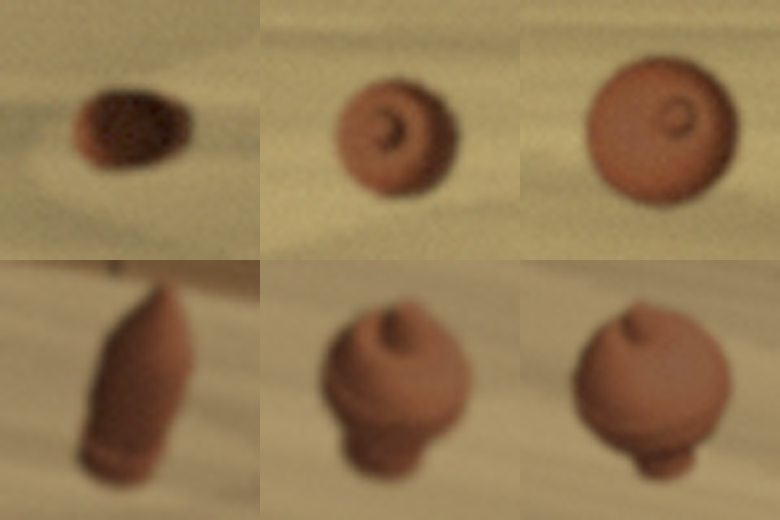

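{"name": "jog_arm", "arguments": {"series": [[[0,0,0],[0,-9,0],0.087],[[0,0,0],[0,-9,0],0.087],[[0,0,0],[0,-8.75,0],0.087],[[0.04,-0.006,0.025],[0,0,0],0.087],[[0.04,-0.006,0.025],[0,0,0],0.087],[[0.04,-0.006,0.025],[0,0,0],0.087],[[0.04,-0.006,0.025],[0,0,0],0.087],[[0.04,-0.006,0.025],[0,0,0],0.087],[[0,0,0],[0,0,0],0.087]]}}

```text
time_s: 1.27
tcp_pos: [0.4074, 0.3559, 0.2531]
ee_rot: [[-0.004, 0.0, 1.0], [-1.0, 0.0, -0.004], [-0.0, -1.0, 0.0]]
wrist_force: [0.0, 0.4, 0.1]
gripper_width: 0.998
```

Run:
```python
from h import *
s=sense();ci=camera_info("wrist");im=capture("wrist");cv2.imwrite("pics/w1.png",im[:,:,::-1])
np.save("w1.npy",{"ci":ci,"s":s},allow_pickle=True)
K,R,t=P(ci);c=-R.T@t;T=s["ee_rot"]
print(s["time_s"],s["tcp_pos"],np.round(T,3),s["joints"].round(1))
print("cam",c,"in tool",T.T@(c-s["tcp_pos"]),"axes in tool\n",(T.T@R.T).round(3))
print("tip@",proj(ci,[.405,.354,.042]))
```

```text
1.275 [0.40740481 0.35585892 0.25309012] [[-0.004  0.     1.   ]
 [-1.     0.    -0.004]
 [-0.    -1.     0.   ]] [ 58.3  12.6  -8.6   0.  -68.8  31.5]
cam [0.48166835 0.35749774 0.41516646] in tool [-0.00199225 -0.16204897  0.07431459] axes in tool
 [[ 1.     0.001  0.   ]
 [-0.    -0.272  0.962]
 [ 0.001 -0.962 -0.272]]
tip@ [314.93318998 212.11030517]
```

View pics/w1.png

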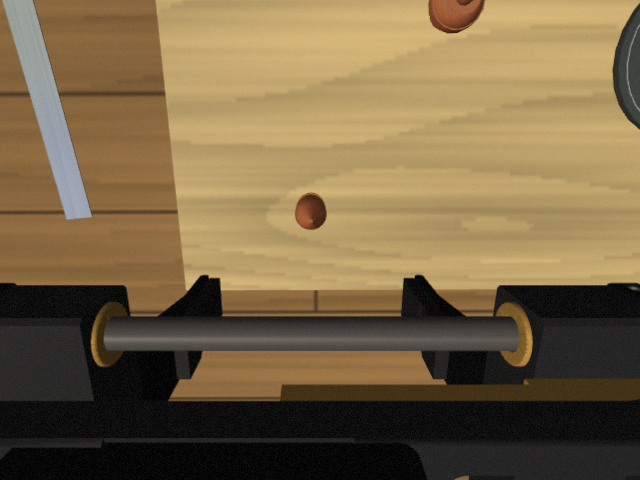

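{"name": "jog_arm", "arguments": {"series": [[[0.047,0,0],[0,0,0],0.087],[[0.047,0,0],[0,0,0],0.087],[[0.047,0,0],[0,0,0],0.087],[[0.047,0,0],[0,0,0],0.087],[[0.047,0,0],[0,0,0],0.087],[[0.047,0,0],[0,0,0],0.087],[[0.047,0,0],[0,0,0],0.087],[[0.047,0,0],[0,0,0],0.087],[[0,0,0],[0,0,0],0.087],[[0,0,0],[0,0,0],0.087]]}}

```text
time_s: 2.58
tcp_pos: [0.4064, -0.0172, 0.2524]
ee_rot: [[0.001, -0.0, 1.0], [-1.0, 0.0, 0.001], [-0.0, -1.0, -0.0]]
wrist_force: [0.4, -0.7, 0.6]
gripper_width: 0.996
```

Run:
```python
from h import *
s=sense();ci=camera_info("wrist");im=capture("wrist");cv2.imwrite("pics/w2.png",im[:,:,::-1])
print(s["time_s"],s["tcp_pos"],s["joints"].round(1))
d=cv2.inRange(cv2.cvtColor(im,cv2.COLOR_RGB2HSV),(0,0,0),(180,110,110))
for c in blobs(d,3000):
    e=cv2.fitEllipse(cv2.convexHull(c)); print("dark",cv2.boundingRect(c),np.round(e[0],1),np.round(e[1],1),np.round(plane(ci,e[0],.03),4))
d=np.load("w1.npy",allow_pickle=True).item()
im=cv2.imread("pics/w1.png")[:,:,::-1].copy()
for c in blobs(copper(im),200):
    e=cv2.fitEllipse(c); print(cv2.boundingRect(c),e[0],plane(d["ci"],e[0],.042).round(4))
print("point",plane(d["ci"],(311,218),.083))
```

```text
2.575 [ 0.40643156 -0.01721236  0.25235807] [ 20.7  -1.4 -24.6  -0.  -66.8  69.3]
dark (0, 275, 640, 205) [336.8 380.7] [ 213.5 1476.1] [ 0.1919 -0.0468  0.03  ]
dark (230, 0, 167, 140) [313.3  47.1] [166.8 184. ] [ 0.561  -0.0171  0.03  ]
(295, 194, 31, 35) (310.0267333984375, 211.47080993652344) [0.4057 0.3591 0.042 ]
(429, 0, 55, 33) (453.5735778808594, 13.645018577575684) [0.5866 0.2291 0.042 ]
point [0.4078855  0.35802665 0.083     ]
```

View pics/w2.png

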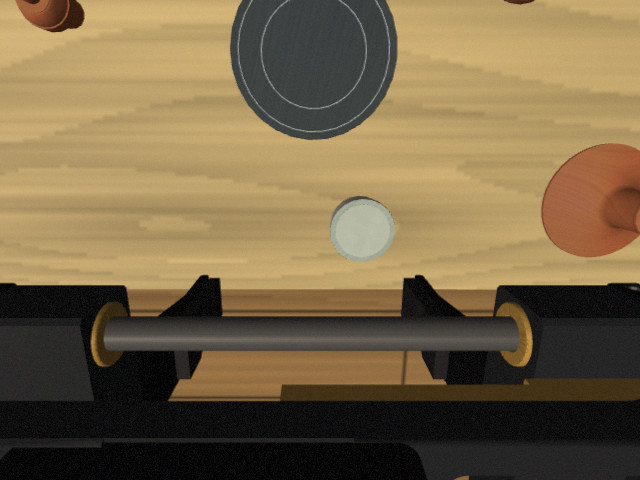

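{"name": "jog_arm", "arguments": {"series": [[[0.047,0,0],[0,0,0],0.087],[[0.047,0,0],[0,0,0],0.087],[[0.047,0,0],[0,0,0],0.087],[[0.047,0,0],[0,0,0],0.087],[[0.047,0,0],[0,0,0],0.087],[[0.047,0,0],[0,0,0],0.087],[[0.045,0,0],[0,0,0],0.087],[[0,0,0],[0,0,0],0.087],[[0,0,0],[0,0,0],0.087]]}}

```text
time_s: 3.75
tcp_pos: [0.4069, -0.3438, 0.2521]
ee_rot: [[0.002, -0.001, 1.0], [-1.0, 0.001, 0.002], [-0.001, -1.0, -0.001]]
wrist_force: [-0.3, 1.1, -0.3]
gripper_width: 1.003
```

```bash
cat >> h.py <<'E'
def look(name):
    s=sense();ci=camera_info("wrist");im=capture("wrist");cv2.imwrite(f"pics/{name}.png",im[:,:,::-1])
    print("t",s["time_s"],"tcp",s["tcp_pos"].round(4),"j",s["joints"].round(1),"g",round(s["gripper_width"]*87,1))
    return s,ci,im
E
python3 - <<'E'
from h import *
s,ci,im=look("w3")
for c in blobs(copper(im),1500):
    e=cv2.fitEllipse(c); print(cv2.boundingRect(c),e,plane(ci,e[0],.0).round(4))
E
```

```text
t 3.75 tcp [ 0.4069 -0.3438  0.2521] j [-22.7  11.9  -9.7  -0.  -68.5 112.8] g 87.2
(255, 144, 114, 113) ((312.30328369140625, 200.2587127685547), (108.10401916503906, 113.68946838378906), 93.35610961914062) [ 0.4096 -0.343   0.    ]
```

View pics/w3.png

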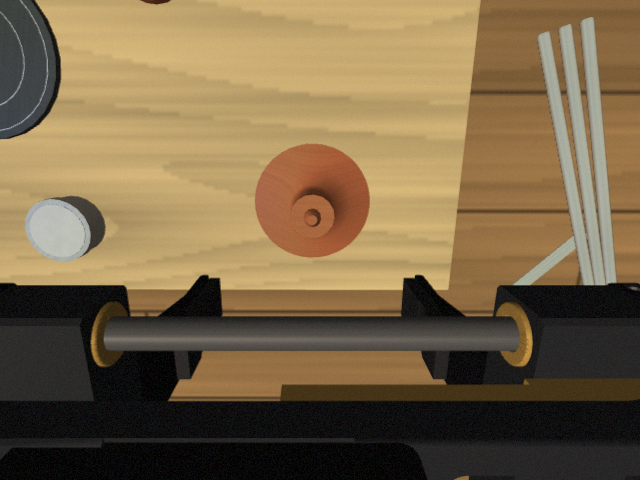

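Run:
```python
from h import *
ci=camera_info("wrist"); print(plane(ci,(312.7,217),.09),plane(ci,(312.7,217.5),.076),plane(ci,(312,143.8),0),plane(ci,(312,257.5),0))
```

```text
[ 0.4099158  -0.34294798  0.09      ] [ 0.40635383 -0.34301271  0.076     ] [ 0.47190213 -0.34227036  0.        ] [ 0.3408391  -0.34270966  0.        ]
```

{"name": "jog_arm", "arguments": {"series": [[[-0.001,0.05,0.002],[0,0,0],0.087],[[0,0.05,0],[0,0,0],0.087],[[0,0.05,0],[0,0,0],0.087],[[0,0.04,0],[0,0,0],0.087],[[0,0.024,0],[0,0,0],0.087],[[0,0,0],[0,0,0],0.07],[[0,0,0],[0,0,0],0.05]]}}

```text
time_s: 4.68
tcp_pos: [0.4096, -0.3436, 0.0399]
ee_rot: [[0.002, 0.002, 1.0], [-1.0, -0.001, 0.002], [0.001, -1.0, 0.002]]
wrist_force: [0.5, -0.2, -0.1]
gripper_width: 0.849
```

Run:
```python
from h import *
s,ci,im=look("w4"); print(s["wrist_force"])
for c in blobs(copper(im),1500):
    e=cv2.fitEllipse(c); print(cv2.boundingRect(c),e)
print(proj(ci,[.4096,-.343,.076]))
```

```text
t 4.675 tcp [ 0.4096 -0.3436  0.0399] j [-22.6  25.2 -25.2   0.  -39.4 112.7] g 73.9
[ 0.49101158 -0.18513478 -0.1485155 ]
(200, 159, 225, 158) ((314.20294189453125, 240.70245361328125), (148.69924926757812, 232.0819549560547), 89.31934356689453)
[314.67823508 335.39892139]
```

View pics/w4.png

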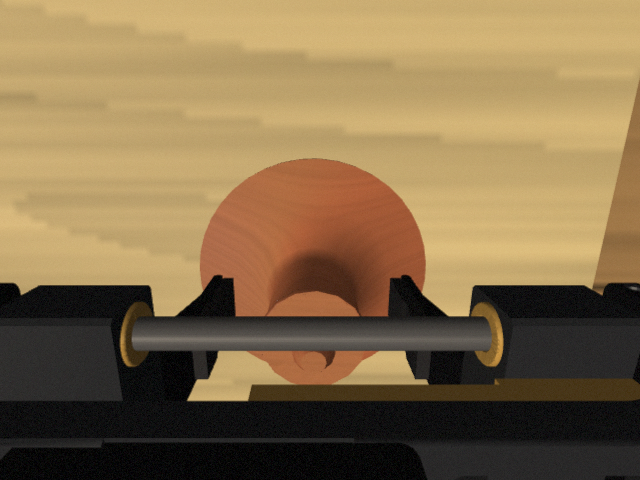

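{"name": "jog_arm", "arguments": {"series": [[[0,0,0],[0,0,0],0.04],[[0,0,0],[0,0,0],0.036],[[0,0,0],[0,0,0],0.03],[[0,0,0],[0,0,0],0.02],[[0,0,0],[0,0,0],0.02],[[0,-0.002,0],[0,0,0],0.02],[[0,-0.01,0],[0,0,0],0.02],[[0,-0.02,0],[0,0,0],0.02],[[0,-0.03,0],[0,0,0],0.02],[[0,0,0],[0,0,0],0.02]]}}

```text
time_s: 5.98
tcp_pos: [0.41, -0.3446, 0.103]
ee_rot: [[0.0, 0.005, 1.0], [-1.0, -0.003, 0.0], [0.003, -1.0, 0.005]]
wrist_force: [0.2, -0.2, -2.2]
gripper_width: 0.458
```

Run:
```python
from h import *
s,ci,im=look("w5"); print(s["wrist_force"])
```

```text
t 5.975 tcp [ 0.41   -0.3446  0.103 ] j [-22.7  20.2 -21.6   0.  -47.8 112.7] g 39.8
[ 0.22091577 -0.16020632 -2.17222568]
```

View pics/w5.png

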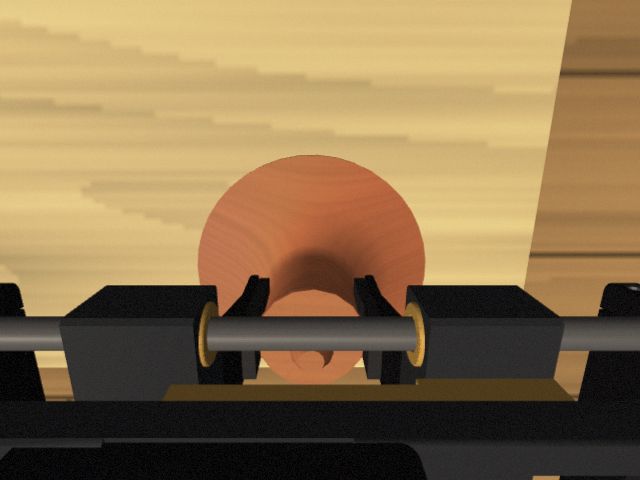

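Run:
```python
from h import *
from scipy.optimize import least_squares
im=cv2.imread("pics/w2.png")
# rebuild w2 camera pose from tool-fixed mounting
d=np.load("w1.npy",allow_pickle=True).item();K,R,t=P(d["ci"]);T1=d["s"]["ee_rot"];p1=d["s"]["tcp_pos"]
Rc=R@T1; oc=T1.T@(-R.T@t-p1)
T2=np.array([[.001,0,1],[-1,0,.001],[0,-1,0]]);p2=np.array([.40643156,-.01721236,.25235807])
R2=Rc@T2.T; c2=p2+T2@oc
ci={**d["ci"],"rvec":cv2.Rodrigues(R2)[0],"tvec":-R2@c2}
hsv=cv2.cvtColor(im,cv2.COLOR_BGR2HSV); m=cv2.inRange(hsv,(0,0,0),(180,110,110)); m[150:]=0; m[:,:200]=0;m[:,430:]=0
c=max(blobs(m),key=cv2.contourArea)[:,0]; c=c[c[:,1]>2]
X=np.array([plane(ci,(u,v),.03)[:2] for u,v in c])
f=least_squares(lambda q:np.hypot(*(X-q[:2]).T)-q[2],[.56,-.02,.08],loss="soft_l1",f_scale=.001);print("plate",f.x)
g=im.mean(2); b=(g>95).astype(np.uint8); fill=np.zeros_like(m); cv2.drawContours(fill,[max(blobs(m),key=cv2.contourArea)],-1,255,-1)
fill=cv2.erode(fill,np.ones((9,9))); ys,xs=np.nonzero(b&(fill>0)); X=np.array([plane(ci,(u,v),.03)[:2] for u,v in zip(xs,ys)])
print(len(X))
for r in(.0725,.0505):
    Y=X[abs(np.hypot(*(X-f.x[:2]).T)-r)<.005]
    q=least_squares(lambda q:np.hypot(*(Y-q[:2]).T)-q[2],[.56,-.02,r],loss="soft_l1",f_scale=.001); print(len(Y),q.x)
```

```text
plate [ 0.55600307 -0.01703798  0.0787529 ]
983
534 [ 0.55635268 -0.01710218  0.07180501]
449 [ 0.55643647 -0.01708474  0.04994334]
```

{"name": "jog_arm", "arguments": {"series": [[[-0.025,-0.01,0.011],[0,0,0],0.02],[[-0.046,0,0.021],[0,0,0],0.02],[[-0.046,0,0.021],[0,0,0],0.02],[[-0.046,0,0.021],[0,0,0],0.02],[[-0.046,0,0.021],[0,0,0],0.02],[[-0.046,0,0.02],[0,0,0],0.02],[[-0.046,0,0.02],[0,0,0],0.02],[[-0.026,0,0.0115],[0,0,0],0.02],[[0,0.01,0],[0,0,0],0.02],[[0,0,0],[0,0,0],0.02]]}}

```text
time_s: 7.28
tcp_pos: [0.5526, -0.0174, 0.0982]
ee_rot: [[-0.0, -0.006, 1.0], [-1.0, -0.001, -0.001], [0.001, -1.0, -0.006]]
wrist_force: [0.0, -0.9, -2.4]
gripper_width: 0.458
```

Run:
```python
from h import *
s,ci,im=look("w6"); print(s["wrist_force"],s["ee_rot"].round(3))
for c in blobs(copper(im),1500):
    e=cv2.fitEllipse(c); print(cv2.boundingRect(c),e)
print(proj(ci,[.5564,-.0171,.03]))
```

```text
t 7.275 tcp [ 0.5526 -0.0174  0.0982] j [ 15.   22.3 -19.   -0.1 -49.   75. ] g 39.9
[ 0.01923025 -0.86309049 -2.43315956] [[-0.    -0.006  1.   ]
 [-1.    -0.001 -0.001]
 [ 0.001 -1.    -0.006]]
(198, 157, 227, 160) ((313.8207702636719, 239.08380126953125), (146.81338500976562, 240.60940551757812), 87.61641693115234)
(565, 75, 75, 119) ((609.5700073242188, 137.02239990234375), (75.47038269042969, 120.28585815429688), 4.142004489898682)
[313.54712036 246.1612174 ]
```

View pics/w6.png

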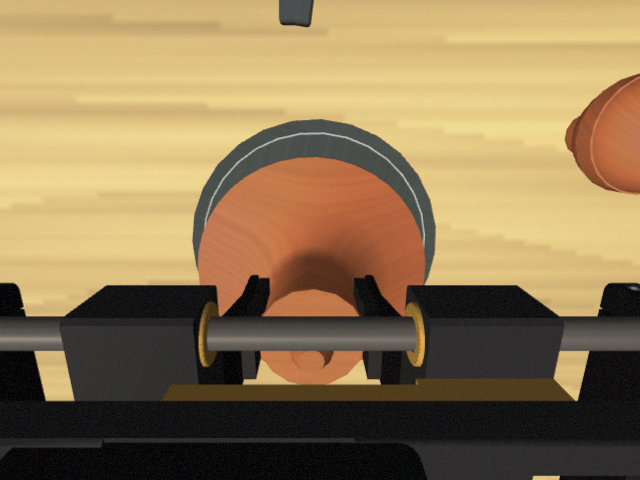

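{"name": "jog_arm", "arguments": {"series": [[[0,0,0.0035],[0,0,0],0.02],[[0,0,0],[0,0,0],0.02],[[0,0,0],[0,0,0],0.02]]}}

```text
time_s: 7.7
tcp_pos: [0.5583, -0.0172, 0.1008]
ee_rot: [[-0.001, 0.0, 1.0], [-1.0, 0.0, -0.001], [-0.0, -1.0, 0.0]]
wrist_force: [-0.4, -0.3, -1.6]
gripper_width: 0.456
```

Run:
```python
from h import *
for i in range(3):
    s,ci,im=look("w7"); print(s["ee_rot"].round(4)[:,1])
for c in blobs(copper(im),5000):
    e=cv2.fitEllipse(c); print(cv2.boundingRect(c),e)
```

```text
t 7.7 tcp [ 0.5583 -0.0172  0.1008] j [ 14.9  22.4 -18.3  -0.  -49.2  75.1] g 39.7
[ 3.e-04  1.e-04 -1.e+00]
t 7.75 tcp [ 0.5583 -0.0171  0.1007] j [ 14.9  22.4 -18.3  -0.  -49.2  75.1] g 39.9
[ 3.e-04  1.e-04 -1.e+00]
t 7.8 tcp [ 0.5582 -0.017   0.1007] j [ 14.9  22.4 -18.3  -0.  -49.2  75.1] g 39.7
[ 2.e-04  1.e-04 -1.e+00]
(198, 156, 227, 161) ((316.0686340332031, 239.12576293945312), (146.2176971435547, 238.58213806152344), 86.55784606933594)
(562, 86, 78, 118) ((607.0213623046875, 147.2366485595703), (77.12899017333984, 120.59722137451172), 4.839148998260498)
```

Run:
```python
from h import *
from scipy.optimize import least_squares
im=cv2.imread("pics/w7.png")[:,:,::-1].copy(); ci=camera_info("wrist"); s=sense()
cop=max(blobs(copper(im),5000),key=cv2.contourArea)[:,0]
d=cv2.inRange(cv2.cvtColor(im,cv2.COLOR_RGB2HSV),(0,0,0),(180,110,110)); d[262:]=0;d[:90]=0;d[:,:150]=0;d[:,470:]=0
fd=max(blobs(d,500),key=cv2.contourArea)[:,0]
def fit(c,z,r):
    X=np.array([plane(ci,(u,v),z)[:2] for u,v in c])
    q=least_squares(lambda q:np.hypot(*(X-q[:2]).T)-r,[.5564,-.017],loss="soft_l1",f_scale=.0005).x
    print(len(X),q,np.median(abs(np.hypot(*(X-q).T)-r)))
fit(cop[cop[:,1]<255],s["tcp_pos"][2]-.039+.002,.065)
o=[p for p in fd if np.hypot(*(plane(ci,p,.03)[:2]-[.5564,-.017]))>.076]
fit(np.array(o),.03,.08)
```

```text
667 [ 0.55350205 -0.0171363 ] 0.0031076552773890154
393 [ 0.55489829 -0.0172578 ] 0.0004492115676990177
```

Run:
```python
from h import *
from scipy.optimize import least_squares
im=cv2.imread("pics/w7.png")[:,:,::-1].copy(); ci=camera_info("wrist"); s=sense()
cop=max(blobs(copper(im),5000),key=cv2.contourArea)[:,0]
c=np.array([p for p in cop if p[1]<262]); 
for z in(.058,.062,.066):
    X=np.array([plane(ci,p,z)[:2] for p in c]); h=cv2.convexHull(X.astype(np.float32))[:,0]
    for k in range(2):
        q=least_squares(lambda q:np.hypot(*(h-q[:2]).T)-q[2],[.5564,-.017,.065],loss="soft_l1",f_scale=.0005).x
    print(z,len(h),q,np.abs(np.hypot(*(h-q[:2]).T)-q[2]).max())
```

```text
0.058 49 [ 0.55447939 -0.01508662  0.06707368] 0.00024314900636888959
0.062 49 [ 0.55598709 -0.01509013  0.06576749] 0.00024539514972550525
0.066 48 [ 0.55754774 -0.01506518  0.06444706] 0.00021034917195281166
```

{"name": "jog_arm", "arguments": {"series": [[[0.0022,0.008,-0.002],[0,0,0],0.02],[[0,0.01,0],[0,0,0],0.02],[[0,0.006,0],[0,0,0],0.02],[[0,0.003,0],[0,0,0],0.02],[[0,0.001,0],[0,0,0],0.02],[[0,0,0],[0,0,0],0.02],[[0,0.001,0],[0,0,0],0.02],[[0,0,0],[0,0,0],0.02]]}}

```text
time_s: 8.85
tcp_pos: [0.5563, -0.019, 0.0717]
ee_rot: [[0.0, 0.0, 1.0], [-1.0, 0.0, 0.0], [-0.0, -1.0, 0.0]]
wrist_force: [0.1, 0.2, -2.3]
gripper_width: 0.461
```

{"name": "jog_arm", "arguments": {"series": [[[0,0.001,0],[0,0,0],0.02],[[0,0,0],[0,0,0],0.02]]}}

```text
time_s: 9.1
tcp_pos: [0.5562, -0.0191, 0.0705]
ee_rot: [[0.0, -0.0, 1.0], [-1.0, -0.0, 0.0], [0.0, -1.0, -0.0]]
wrist_force: [-0.5, -0.1, -2.7]
gripper_width: 0.461
```

{"name": "jog_arm", "arguments": {"series": [[[0,0.0008,0],[0,0,0],0.02],[[0,0,0],[0,0,0],0.02]]}}

```text
time_s: 9.35
tcp_pos: [0.5562, -0.0191, 0.0697]
ee_rot: [[0.0, -0.0, 1.0], [-1.0, -0.0, 0.0], [0.0, -1.0, -0.0]]
wrist_force: [-0.1, -0.0, -1.7]
gripper_width: 0.461
```

Run:
```python
from h import *
from scipy.optimize import least_squares
s,ci,im=look("w8");print(s["wrist_force"])
def fit(c,z,r):
    X=np.array([plane(ci,p,z)[:2] for p in c]); h=cv2.convexHull(X.astype(np.float32))[:,0]
    q=least_squares(lambda q:np.hypot(*(h-q[:2]).T)-q[2],[.5564,-.017,r],loss="soft_l1",f_scale=.0005).x
    print(z,len(h),q,np.median(np.abs(np.hypot(*(h-q[:2]).T)-q[2])))
cop=max(blobs(copper(im),5000),key=cv2.contourArea)[:,0]
for z in (.03,.032,.034): fit([p for p in cop if p[1]<262],z,.065)
d=cv2.inRange(cv2.cvtColor(im,cv2.COLOR_RGB2HSV),(0,0,0),(180,110,110)); d[262:]=0;d[:60]=0;d[:,:150]=0;d[:,470:]=0
fd=max(blobs(d,500),key=cv2.contourArea)[:,0]
fit([p for p in fd],.03,.08)
```

```text
t 9.35 tcp [ 0.5562 -0.0191  0.0697] j [ 14.7  24.6 -20.4   0.  -45.   75.3] g 40.1
[-0.05716684 -0.02985993 -1.6835711 ]
0.03 50 [ 0.55348441 -0.0171522   0.06610073] 4.9710700468059976e-05
0.032 51 [ 0.55425315 -0.01713294  0.06544082] 6.253639087289153e-05
0.034 49 [ 0.55504998 -0.0171249   0.06476256] 6.179937455931539e-05
0.03 54 [ 0.55679805 -0.01708421  0.07872681] 0.00017463003645293296
```

{"name": "jog_arm", "arguments": {"series": [[[0,0.0006,0],[0,0,0],0.02],[[0,0,0],[0,0,0],0.02],[[0,0,0],[0,0,0],0.02]]}}

```text
time_s: 9.78
tcp_pos: [0.5563, -0.0191, 0.0691]
ee_rot: [[0.0, -0.0, 1.0], [-1.0, -0.0, 0.0], [0.0, -1.0, -0.0]]
wrist_force: [0.7, -0.3, -2.6]
gripper_width: 0.455
```

{"name": "jog_arm", "arguments": {"series": [[[0,0.0006,0],[0,0,0],0.02],[[0,0,0],[0,0,0],0.02],[[0,0,0],[0,0,0],0.02]]}}

```text
time_s: 10.15
tcp_pos: [0.5564, -0.019, 0.0689]
ee_rot: [[0.0, 0.0, 1.0], [-1.0, -0.0, 0.0], [0.0, -1.0, 0.0]]
wrist_force: [-0.9, 0.0, 2.0]
gripper_width: 0.452
```

{"name": "jog_arm", "arguments": {"series": [[[0,0,0],[0,0,0],0.05],[[0,0,0],[0,0,0],0.087],[[0,0,0],[0,0,0],0.087],[[0,0,0],[0,0,0],0.087],[[0,-0.03,0],[0,0,0],0.087],[[0,-0.06,0],[0,0,0],0.087],[[0,-0.06,0],[0,0,0],0.087],[[0.046,-0.03,0.018],[0,0,0],0.087],[[0.046,0,0.018],[0,0,0],0.087],[[0.046,0,0.018],[0,0,0],0.087]]}}

```text
time_s: 11.4
tcp_pos: [0.6109, -0.1582, 0.2493]
ee_rot: [[0.001, 0.002, 1.0], [-1.0, 0.0, 0.001], [-0.0, -1.0, 0.002]]
wrist_force: [0.2, 0.2, 0.5]
gripper_width: 0.998
```

{"name": "jog_arm", "arguments": {"series": [[[0.046,0,0.016],[0,0,0],0.087],[[0,0,0],[0,0,0],0.087],[[0,0,0],[0,0,0],0.087],[[0,0,0],[0,0,0],0.087]]}}

```text
time_s: 11.9
tcp_pos: [0.6261, -0.202, 0.2489]
ee_rot: [[0.001, 0.0, 1.0], [-1.0, 0.0, 0.001], [-0.0, -1.0, 0.0]]
wrist_force: [0.6, 0.4, 0.2]
gripper_width: 0.996
```

Run:
```python
from h import *
s,ci,im=look("w9")
for c in blobs(copper(im),500):
    e=cv2.minEnclosingCircle(c); print(cv2.boundingRect(c),e,plane(ci,e[0],.0452).round(4))
a=im[90:270,220:420]; b=capture("top")[200:300,280:380]
cv2.imwrite("pics/c9.png",np.hstack([cv2.resize(a,(400,360)),cv2.resize(b,(360,360),interpolation=cv2.INTER_CUBIC)])[:,:,::-1])
```

```text
t 11.9 tcp [ 0.6261 -0.202   0.2489] j [ -3.8  24.4   8.   -0.  -73.5  93.9] g 86.7
(85, 214, 120, 103) ((144.65342712402344, 263.8589172363281), 60.046539306640625) [ 0.5693 -0.0244  0.0452]
(281, 179, 64, 64) ((312.72222900390625, 210.01852416992188), 32.34093475341797) [ 0.6274 -0.2016  0.0452]
(439, 66, 30, 36) ((451.3454895019531, 83.79145812988281), 19.784854888916016) [ 0.7464 -0.3295  0.0452]
(443, 21, 30, 36) ((457.7870788574219, 37.27751159667969), 20.866567611694336) [ 0.7851 -0.3312  0.0452]
```

View pics/c9.png

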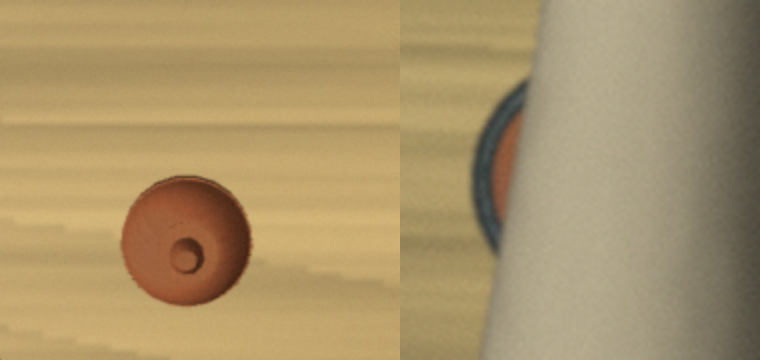

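{"name": "jog_arm", "arguments": {"series": [[[0,0,0],[0,10,0],0.087],[[0,0,0],[0,10,0],0.087],[[0,0,0],[0,10,0],0.087],[[0,0,0],[0,10,0],0.087],[[0,0,0],[0,10,0],0.087],[[0,0,0],[0,10,0],0.087],[[0,0,0],[0,10,0],0.087],[[0,0,0],[0,10,0],0.087],[[0,0,0],[0,10,0],0.087],[[0,0,0],[0,0,0],0.087]]}}

```text
time_s: 13.25
tcp_pos: [0.6263, -0.2023, 0.2489]
ee_rot: [[-1.0, 0.0, 0.003], [-0.003, -0.0, -1.0], [-0.0, -1.0, 0.0]]
wrist_force: [0.2, -1.1, -1.1]
gripper_width: 1.001
```

{"name": "jog_arm", "arguments": {"series": [[[0.0175,0,-0.046],[0,0,0],0.087],[[0.0175,0,-0.046],[0,0,0],0.087],[[0.0175,0,-0.046],[0,0,0],0.087],[[0.0175,0,-0.045],[0,0,0],0.087],[[0,0,0],[0,0,0],0.087],[[0,0,0],[0,0,0],0.087],[[0,0,0],[0,0,0],0.087]]}}

```text
time_s: 14.12
tcp_pos: [0.5566, -0.0208, 0.2485]
ee_rot: [[-1.0, 0.0, -0.0], [0.0, -0.0, -1.0], [-0.0, -1.0, 0.0]]
wrist_force: [-0.7, 0.4, -0.1]
gripper_width: 1.002
```

Run:
```python
from h import *
s,ci,im=look("w10");print(s["ee_rot"].round(3))
a=proj(ci,[.5563,-.0191,.12]);print("expect spigot",a)
for c in blobs(copper(im),1500):
    print(cv2.boundingRect(c))
u,v=a.astype(int);cr=im[max(0,v-80):v+80,u-100:u+100]
cv2.imwrite("pics/c10.png",cv2.resize(cr,None,fx=3,fy=3)[:,:,::-1]);print(u-100,max(0,v-80))
```

```text
t 14.125 tcp [ 0.5566 -0.0208  0.2485] j [ 14.5  14.4  -6.9   0.  -68.8 -14.6] g 87.1
[[-1.  0. -0.]
 [ 0. -0. -1.]
 [-0. -1.  0.]]
expect spigot [311.49624454 229.37472184]
(251, 147, 124, 123)
(193, 0, 76, 49)
211 149
```

View pics/c10.png

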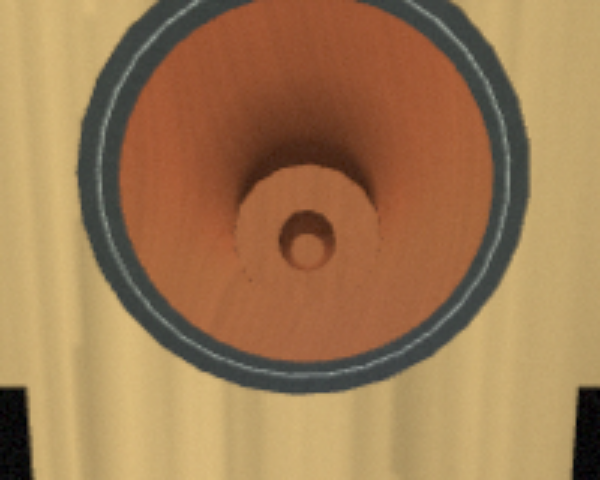

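{"name": "jog_arm", "arguments": {"series": [[[0,0.05,-0.0017],[0,0,0],0.087],[[0,0.05,0],[0,0,0],0.087],[[0,0.045,0],[0,0,0],0.087],[[0,0.033,0],[0,0,0],0.07],[[0,0,0],[0,0,0],0.05],[[0,0,0],[0,0,0],0.044],[[0,0,0],[0,0,0],0.041],[[0,0,0],[0,0,0],0.039],[[0,0,0],[0,0,0],0.038],[[0,0,0],[0,0,0],0.038]]}}

```text
time_s: 15.42
tcp_pos: [0.5557, -0.0184, 0.0714]
ee_rot: [[-1.0, -0.001, 0.0], [-0.0, -0.0, -1.0], [0.001, -1.0, 0.0]]
wrist_force: [-3.2, 0.2, 6.5]
gripper_width: 0.458
```

{"name": "jog_arm", "arguments": {"series": [[[0,0,0],[0,0,0],0.03],[[0,0,0],[0,0,0],0.03],[[0,0,0],[0,0,0],0.087],[[0,0,0],[0,0,0],0.087],[[0,0,0],[0,0,0],0.087]]}}

```text
time_s: 16.05
tcp_pos: [0.5565, -0.0183, 0.0704]
ee_rot: [[-1.0, 0.0, 0.0], [-0.0, 0.0, -1.0], [-0.0, -1.0, -0.0]]
wrist_force: [-0.3, 0.2, 0.1]
gripper_width: 0.71
```

{"name": "jog_arm", "arguments": {"series": [[[0,-0.03,0],[0,0,0],0.087],[[0,-0.06,0],[0,0,0],0.087],[[0,-0.06,0],[0,0,0],0.087],[[-0.0175,-0.03,0.046],[0,0,0],0.087],[[-0.0175,0,0.046],[0,0,0],0.087],[[-0.0175,0,0.046],[0,0,0],0.087],[[-0.0175,0,0.047],[0,0,0],0.087],[[0,0,0],[0,0,0],0.087],[[0,0,0],[0,0,0],0.087],[[0,0,0],[0,0,0],0.087]]}}

```text
time_s: 17.3
tcp_pos: [0.6261, -0.2023, 0.2508]
ee_rot: [[-1.0, 0.0, 0.001], [-0.001, 0.0, -1.0], [-0.0, -1.0, -0.0]]
wrist_force: [0.8, -0.4, 0.1]
gripper_width: 0.998
```

Run:
```python
from h import *
s,ci,im=look("w11")
for c in blobs(copper(im),500):
    e=cv2.minEnclosingCircle(c); print(cv2.boundingRect(c),e,plane(ci,e[0],.0452).round(4))
```

```text
t 17.3 tcp [ 0.6261 -0.2023  0.2508] j [ -3.9  24.4   8.2  -0.  -73.8   3.9] g 86.8
(316, 351, 110, 34) ((370.5, 360.0), 54.646690368652344) [ 0.5579 -0.0262  0.0452]
(279, 178, 64, 64) ((310.4413146972656, 209.42626953125), 32.10347366333008) [ 0.6271 -0.2017  0.0452]
(128, 51, 78, 27) ((166.5, 63.5), 40.180938720703125) [ 0.7593 -0.3375  0.0452]
```

{"name": "jog_arm", "arguments": {"series": [[[-0.001,0.05,0],[0,0,0],0.087],[[0,0.06,0],[0,0,0],0.087],[[0,0.06,0],[0,0,0],0.087],[[0,0.04,0],[0,0,0],0.087],[[0,0.0146,0],[0,0,0],0.08],[[0,0,0],[0,0,0],0.075],[[0,0,0],[0,0,0],0.071],[[0,0,0],[0,0,0],0.068],[[0,0,0],[0,0,0],0.066],[[0,0,0],[0,0,0],0.065]]}}

```text
time_s: 18.6
tcp_pos: [0.6271, -0.2035, 0.0266]
ee_rot: [[-1.0, -0.0, -0.0], [0.0, -0.0, -1.0], [0.0, -1.0, 0.0]]
wrist_force: [-1.9, -0.2, 3.0]
gripper_width: 0.756
```

{"name": "jog_arm", "arguments": {"series": [[[0,0,0],[0,0,0],0.063],[[0,0,0],[0,0,0],0.063],[[0,0,0],[0,0,0],0.063]]}}

```text
time_s: 18.98
tcp_pos: [0.6271, -0.2035, 0.0265]
ee_rot: [[-1.0, -0.0, 0.0], [-0.0, -0.0, -1.0], [0.0, -1.0, 0.0]]
wrist_force: [-3.5, 0.5, 5.5]
gripper_width: 0.745
```

{"name": "jog_arm", "arguments": {"series": [[[0,0,0],[0,0,0],0.07],[[0,0,0],[0,0,0],0.087],[[0,0,0],[0,0,0],0.087],[[0,0,0],[0,0,0],0.087]]}}

```text
time_s: 19.48
tcp_pos: [0.6273, -0.2033, 0.0257]
ee_rot: [[-1.0, -0.0, 0.0], [-0.0, 0.0, -1.0], [0.0, -1.0, -0.0]]
wrist_force: [0.0, 0.3, 0.4]
gripper_width: 0.982
```

{"name": "jog_arm", "arguments": {"series": [[[0,0,0],[0,-10,0],0.087],[[0,0,0],[0,-10,0],0.087],[[0,0,0],[0,-10,0],0.087],[[0,0,0],[0,-10,0],0.087],[[0,0,0],[0,-10,0],0.087],[[0,0,0],[0,-10,0],0.087],[[0,0,0],[0,-10,0],0.087],[[0,0,0],[0,-10,0],0.087],[[0,0,0],[0,-10,0],0.087],[[0,0,0],[0,0,0],0.087]]}}

```text
time_s: 20.72
tcp_pos: [0.6273, -0.2033, 0.0258]
ee_rot: [[-0.002, -0.0, 1.0], [-1.0, 0.0, -0.002], [-0.0, -1.0, -0.0]]
wrist_force: [0.2, -0.1, 0.3]
gripper_width: 1.0
```

Run:
```python
from h import *
s,ci,im=look("w12");print(s["ee_rot"].round(3))
for c in blobs(copper(im),500):
    e=cv2.minEnclosingCircle(c); print(cv2.boundingRect(c),e)
```

```text
t 20.725 tcp [ 0.6273 -0.2033  0.0258] j [ -3.9  35.8  -7.   -0.  -47.2  93.8] g 87.0
[[-0.002 -0.     1.   ]
 [-1.     0.    -0.002]
 [-0.    -1.    -0.   ]]
(243, 351, 139, 34) ((312.0, 352.0), 69.0073471069336)
(234, 241, 156, 76) ((311.5, 310.0), 77.73200988769531)
(599, 0, 41, 61) ((619.0, 29.0), 35.227928161621094)
```

View pics/w12.png

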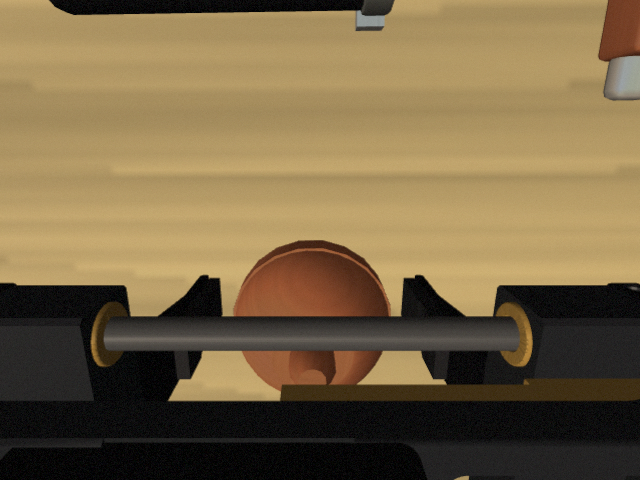

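{"name": "jog_arm", "arguments": {"series": [[[0,0,0],[0,0,0],0.075],[[0,0,0],[0,0,0],0.07],[[0,0,0],[0,0,0],0.067],[[0,0,0],[0,0,0],0.065],[[0,0,0],[0,0,0],0.06],[[0,0,0],[0,0,0],0.055],[[0,0,0],[0,0,0],0.055]]}}

```text
time_s: 21.65
tcp_pos: [0.6273, -0.2034, 0.026]
ee_rot: [[0.0, 0.0, 1.0], [-1.0, -0.0, 0.0], [0.0, -1.0, 0.0]]
wrist_force: [-0.2, -0.9, 1.3]
gripper_width: 0.745
```

{"name": "jog_arm", "arguments": {"series": [[[0,-0.002,0],[0,0,0],0.055],[[0,-0.01,0],[0,0,0],0.055],[[0,-0.03,0],[0,0,0],0.055],[[0,-0.04,0],[0,0,0],0.055],[[0,-0.04,0],[0,0,0],0.055],[[0,-0.008,0],[0,0,0],0.055],[[0,0,0],[0,0,0],0.055],[[0,0,0],[0,0,0],0.055]]}}

```text
time_s: 22.65
tcp_pos: [0.6261, -0.2031, 0.154]
ee_rot: [[-0.0, -0.004, 1.0], [-1.0, 0.001, -0.0], [-0.001, -1.0, -0.004]]
wrist_force: [0.5, 0.2, -1.8]
gripper_width: 0.744
```

{"name": "jog_arm", "arguments": {"series": [[[-0.02,-0.01,-0.008],[0,0,0],0.055],[[-0.04,0,-0.0155],[0,0,0],0.055],[[-0.04,0,-0.0155],[0,0,0],0.055],[[-0.04,0,-0.0155],[0,0,0],0.055],[[-0.03,0,-0.0115],[0,0,0],0.055],[[-0.0144,0,-0.0053],[0,0,0],0.055],[[0,0,0],[0,0,0],0.055],[[0,0,0],[0,0,0],0.055],[[0,0,0],[0,0,0],0.055]]}}

```text
time_s: 23.78
tcp_pos: [0.5562, -0.0198, 0.1657]
ee_rot: [[-0.001, -0.0, 1.0], [-1.0, -0.0, -0.001], [0.0, -1.0, -0.0]]
wrist_force: [1.1, 0.4, -2.2]
gripper_width: 0.75
```

Run:
```python
from h import *
s,ci,im=look("w13");print(s["ee_rot"].round(4)[:,1])
cv2.imwrite("pics/s13.png",capture("scene")[:,:,::-1])
for c in blobs(copper(im),500): print(cv2.boundingRect(c))
```

```text
t 23.775 tcp [ 0.5562 -0.0198  0.1657] j [ 14.6  18.2 -14.    0.  -57.8  75.3] g 65.2
[-3.e-04 -2.e-04 -1.e+00]
(243, 351, 138, 34)
(232, 149, 158, 168)
(0, 149, 51, 60)
```

{"name": "jog_arm", "arguments": {"series": [[[-0.0007,0.01,0],[0,0,0],0.055],[[0,0.007,0],[0,0,0],0.055],[[0,0.003,0],[0,0,0],0.055],[[0,0.003,0],[0,0,0],0.055],[[0,0.003,0],[0,0,0],0.055],[[0,0,0],[0,0,0],0.055]]}}

```text
time_s: 24.62
tcp_pos: [0.5559, -0.0182, 0.1398]
ee_rot: [[0.0, -0.0, 1.0], [-1.0, -0.0, 0.0], [0.0, -1.0, -0.0]]
wrist_force: [-0.9, 0.4, -1.2]
gripper_width: 0.746
```

{"name": "jog_arm", "arguments": {"series": [[[0.0004,0.002,0],[0,0,0],0.055],[[0,0.002,0],[0,0,0],0.055],[[0,0.001,0],[0,0,0],0.055],[[0,0.001,0],[0,0,0],0.055],[[0,0.0005,0],[0,0,0],0.055],[[0,0,0],[0,0,0],0.055],[[0,0,0],[0,0,0],0.055]]}}

```text
time_s: 25.5
tcp_pos: [0.556, -0.0186, 0.1335]
ee_rot: [[0.0, 0.0, 1.0], [-1.0, 0.0, 0.0], [-0.0, -1.0, 0.0]]
wrist_force: [0.7, 0.7, -0.8]
gripper_width: 0.748
```

{"name": "jog_arm", "arguments": {"series": [[[0,0.0007,0],[0,0,0],0.055],[[0,0,0],[0,0,0],0.055],[[0,0.0005,0],[0,0,0],0.055],[[0,0,0],[0,0,0],0.055],[[0,0,0],[0,0,0],0.055]]}}

```text
time_s: 26.12
tcp_pos: [0.556, -0.0186, 0.1323]
ee_rot: [[0.0, 0.0, 1.0], [-1.0, 0.0, 0.0], [-0.0, -1.0, 0.0]]
wrist_force: [-0.7, 0.6, -1.5]
gripper_width: 0.745
```

{"name": "jog_arm", "arguments": {"series": [[[0,0.0006,0],[0,0,0],0.055],[[0,0,0],[0,0,0],0.055],[[0,0,0],[0,0,0],0.055]]}}

```text
time_s: 26.5
tcp_pos: [0.5562, -0.0186, 0.1319]
ee_rot: [[0.0, 0.0, 1.0], [-1.0, -0.0, 0.0], [0.0, -1.0, 0.0]]
wrist_force: [-0.8, -0.1, 0.8]
gripper_width: 0.744
```

{"name": "jog_arm", "arguments": {"series": [[[0,0,0],[0,0,0],0.07],[[0,0,0],[0,0,0],0.08],[[0,0,0],[0,0,0],0.087],[[0,0,0],[0,0,0],0.087],[[0,-0.02,0],[0,0,0],0.087],[[0,-0.05,0],[0,0,0],0.087],[[0,-0.05,0],[0,0,0],0.087],[[-0.042,-0.01,0.007],[0,0,0],0.087],[[-0.04,0,0.007],[0,0,0],0.087],[[-0.04,0,0.007],[0,0,0],0.087]]}}

```text
time_s: 27.75
tcp_pos: [0.5771, 0.1045, 0.262]
ee_rot: [[-0.0, 0.001, 1.0], [-1.0, 0.0, -0.0], [-0.0, -1.0, 0.001]]
wrist_force: [0.3, -1.1, 0.5]
gripper_width: 1.0
```

{"name": "jog_arm", "arguments": {"series": [[[-0.04,0,0.007],[0,0,0],0.087],[[-0.04,0,0.007],[0,0,0],0.087],[[-0.04,0.02,0.0063],[0,0,0],0.087],[[0,0,0],[0,0,0],0.087],[[0,0,0],[0,0,0],0.087],[[0,0,0],[0,0,0],0.087]]}}

```text
time_s: 28.5
tcp_pos: [0.5975, 0.2225, 0.2426]
ee_rot: [[-0.001, 0.001, 1.0], [-1.0, 0.001, -0.001], [-0.001, -1.0, 0.001]]
wrist_force: [-0.2, -0.1, -0.4]
gripper_width: 0.997
```

Run:
```python
from h import *
s,ci,im=look("w14")
for c in blobs(copper(im),500):
    e=cv2.minEnclosingCircle(c); print(cv2.boundingRect(c),e,plane(ci,e[0],.0348).round(4))
a=im[90:290,0:420]; b=capture("scene")[150:270,230:390]
cv2.imwrite("pics/c14.png",np.hstack([cv2.resize(a,(420,200)),np.zeros((200,5,3),np.uint8),cv2.resize(b,(267,200),interpolation=cv2.INTER_CUBIC)])[:,:,::-1])
```

```text
t 28.5 tcp [0.5975 0.2225 0.2426] j [ 34.9  22.5   4.1   0.  -71.5  55. ] g 86.7
(176, 351, 39, 51) ((196.0, 376.0), 29.681743621826172) [0.4008 0.3593 0.0348]
(477, 188, 163, 105) ((559.0, 261.5), 83.10395050048828) [ 0.5423 -0.0395  0.0348]
(288, 188, 45, 46) ((310.06787109375, 210.42953491210938), 23.103172302246094) [0.5977 0.2256 0.0348]
```

View pics/c14.png

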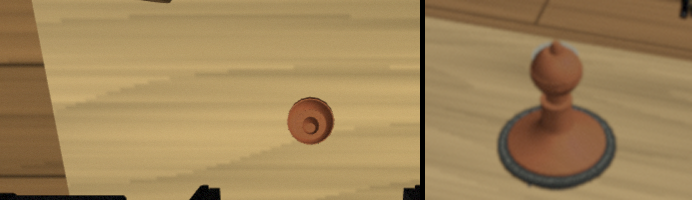

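{"name": "jog_arm", "arguments": {"series": [[[-0.0012,0.05,0],[0,0,0],0.087],[[0,0.06,0],[0,0,0],0.087],[[0,0.06,0],[0,0,0],0.087],[[0,0.04,0],[0,0,0],0.075],[[0,0.0165,0],[0,0,0],0.065],[[0,0,0],[0,0,0],0.058],[[0,0,0],[0,0,0],0.054],[[0,0,0],[0,0,0],0.051],[[0,0,0],[0,0,0],0.048],[[0,0,0],[0,0,0],0.046]]}}

```text
time_s: 29.85
tcp_pos: [0.5976, 0.2246, 0.016]
ee_rot: [[0.0, 0.001, 1.0], [-1.0, 0.0, 0.0], [-0.0, -1.0, 0.001]]
wrist_force: [-0.5, -0.2, 2.7]
gripper_width: 0.544
```

{"name": "jog_arm", "arguments": {"series": [[[0,0,0],[0,0,0],0.045],[[0,0,0],[0,0,0],0.044],[[0,0,0],[0,0,0],0.044]]}}

```text
time_s: 30.22
tcp_pos: [0.5976, 0.2246, 0.016]
ee_rot: [[0.0, 0.001, 1.0], [-1.0, 0.0, 0.0], [-0.0, -1.0, 0.001]]
wrist_force: [-1.5, -1.2, 5.6]
gripper_width: 0.542
```

{"name": "jog_arm", "arguments": {"series": [[[0,0,0],[0,0,0],0.05],[[0,0,0],[0,0,0],0.07],[[0,0,0],[0,0,0],0.087],[[0,0,0],[0,0,0],0.087]]}}

```text
time_s: 30.72
tcp_pos: [0.5971, 0.2245, 0.0148]
ee_rot: [[0.0, -0.0, 1.0], [-1.0, -0.0, 0.0], [0.0, -1.0, -0.0]]
wrist_force: [-0.1, -0.6, 1.2]
gripper_width: 0.833
```

{"name": "jog_arm", "arguments": {"series": [[[0,0,0],[0,10,0],0.087],[[0,0,0],[0,10,0],0.087],[[0,0,0],[0,10,0],0.087],[[0,0,0],[0,10,0],0.087],[[0,0,0],[0,10,0],0.087],[[0,0,0],[0,10,0],0.087],[[0,0,0],[0,10,0],0.087],[[0,0,0],[0,10,0],0.087],[[0,0,0],[0,10,0],0.087],[[0,0,0],[0,0,0],0.087]]}}

```text
time_s: 31.98
tcp_pos: [0.5972, 0.2246, 0.015]
ee_rot: [[-1.0, -0.0, 0.002], [-0.002, -0.0, -1.0], [0.0, -1.0, 0.0]]
wrist_force: [-0.3, -0.4, -0.4]
gripper_width: 1.001
```

Run:
```python
from h import *
s,ci,im=look("w15");print(s["ee_rot"].round(3))
for c in blobs(copper(im),500):
    e=cv2.minEnclosingCircle(c); print(cv2.boundingRect(c),e)
```

```text
t 31.975 tcp [0.5972 0.2246 0.015 ] j [ 35.1  34.9 -10.8  -0.  -44.2 -35. ] g 87.1
[[-1.    -0.     0.002]
 [-0.002 -0.    -1.   ]
 [ 0.    -1.     0.   ]]
(267, 351, 89, 23) ((311.0, 351.0), 44.000099182128906)
(255, 260, 113, 57) ((311.0, 312.5), 56.05587387084961)
```

{"name": "jog_arm", "arguments": {"series": [[[0,-0.0008,0],[0,0,0],0.07],[[0,0,0],[0,0,0],0.058],[[0,0,0],[0,0,0],0.052],[[0,0,0],[0,0,0],0.049],[[0,0,0],[0,0,0],0.047],[[0,0,0],[0,0,0],0.043],[[0,0,0],[0,0,0],0.038],[[0,0,0],[0,0,0],0.038]]}}

```text
time_s: 33.02
tcp_pos: [0.5973, 0.2246, 0.016]
ee_rot: [[-1.0, 0.0, 0.0], [-0.0, 0.0, -1.0], [-0.0, -1.0, -0.0]]
wrist_force: [-0.1, 0.1, 0.2]
gripper_width: 0.539
```

{"name": "jog_arm", "arguments": {"series": [[[0,-0.002,0],[0,0,0],0.038],[[0,-0.02,0],[0,0,0],0.038],[[0,-0.05,0],[0,0,0],0.038],[[0,-0.05,0],[0,0,0],0.038],[[0,-0.05,0],[0,0,0],0.038],[[0,-0.04,0],[0,0,0],0.038],[[0,-0.0,0],[0,0,0],0.038],[[0,0,0],[0,0,0],0.038],[[0,0,0],[0,0,0],0.038]]}}

```text
time_s: 34.15
tcp_pos: [0.5964, 0.2241, 0.226]
ee_rot: [[-1.0, -0.003, -0.0], [0.0, -0.002, -1.0], [0.003, -1.0, 0.002]]
wrist_force: [-0.6, -1.5, -1.1]
gripper_width: 0.538
```

{"name": "jog_arm", "arguments": {"series": [[[0.004,0,0.025],[0,0,0],0.038],[[0.007,0,0.04],[0,0,0],0.038],[[0.007,0,0.04],[0,0,0],0.038],[[0.007,0,0.04],[0,0,0],0.038],[[0.007,0,0.04],[0,0,0],0.038],[[0.006,0,0.035],[0,0,0],0.038],[[0.003,0,0.0232],[0,0,0],0.038],[[0,0,0],[0,0,0],0.038],[[0,0,0],[0,0,0],0.038],[[0,0,0],[0,0,0],0.038]]}}

```text
time_s: 35.4
tcp_pos: [0.5563, -0.0181, 0.2277]
ee_rot: [[-1.0, -0.0, 0.001], [-0.001, -0.0, -1.0], [0.0, -1.0, 0.0]]
wrist_force: [0.3, 0.3, -0.4]
gripper_width: 0.537
```

Run:
```python
from h import *
s,ci,im=look("w16");print(s["ee_rot"].round(4)[:,1])
for c in blobs(copper(im),400): print(cv2.boundingRect(c))
sc=capture("scene")[120:280,230:390]
cv2.imwrite("pics/c16.png",np.hstack([cv2.resize(im,(480,360)),cv2.resize(sc,(320,360),interpolation=cv2.INTER_CUBIC)])[:,:,::-1])
```

```text
t 35.4 tcp [ 0.5563 -0.0181  0.2277] j [ 14.8  15.2  -8.8  -0.  -66.  -14.8] g 46.7
[-4.e-04 -0.e+00 -1.e+00]
(269, 351, 86, 21)
(246, 145, 132, 172)
```

View pics/c16.png

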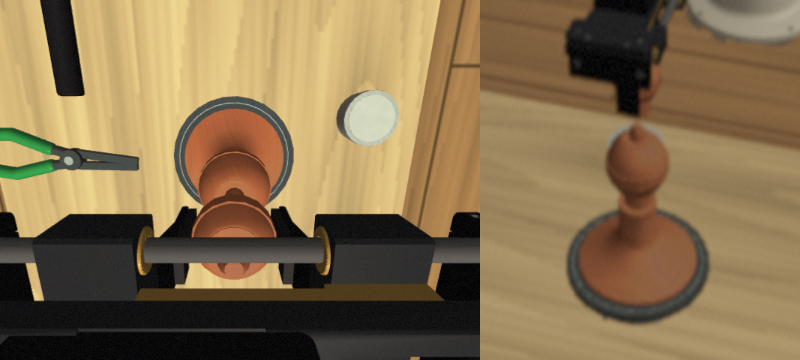

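{"name": "jog_arm", "arguments": {"series": [[[0,0.008,0.0005],[0,0,0],0.038],[[0,0.006,0],[0,0,0],0.038],[[0,0.003,0],[0,0,0],0.038],[[0,0.003,0],[0,0,0],0.038],[[0,0.003,0],[0,0,0],0.038],[[0,0.002,0],[0,0,0],0.038],[[0,0,0],[0,0,0],0.038]]}}

```text
time_s: 36.38
tcp_pos: [0.5562, -0.0192, 0.2028]
ee_rot: [[-1.0, -0.0, 0.0], [-0.0, -0.0, -1.0], [0.0, -1.0, 0.0]]
wrist_force: [-0.0, 0.5, -1.1]
gripper_width: 0.539
```

{"name": "jog_arm", "arguments": {"series": [[[0,0.002,-0.0004],[0,0,0],0.038],[[0,0.0015,0],[0,0,0],0.038],[[0,0.001,0],[0,0,0],0.038],[[0,0.0007,0],[0,0,0],0.038],[[0,0,0],[0,0,0],0.038],[[0,0.0005,0],[0,0,0],0.038],[[0,0,0],[0,0,0],0.038],[[0,0,0],[0,0,0],0.038]]}}

```text
time_s: 37.38
tcp_pos: [0.5563, -0.0188, 0.1973]
ee_rot: [[-1.0, 0.0, 0.0], [-0.0, -0.0, -1.0], [-0.0, -1.0, 0.0]]
wrist_force: [0.1, -0.3, -1.0]
gripper_width: 0.538
```

{"name": "jog_arm", "arguments": {"series": [[[0,0.0006,0],[0,0,0],0.038],[[0,0,0],[0,0,0],0.038],[[0,0,0],[0,0,0],0.038]]}}

```text
time_s: 37.75
tcp_pos: [0.5563, -0.0188, 0.1966]
ee_rot: [[-1.0, -0.0, 0.0], [-0.0, -0.0, -1.0], [0.0, -1.0, 0.0]]
wrist_force: [-0.3, -0.0, -1.2]
gripper_width: 0.54
```

{"name": "jog_arm", "arguments": {"series": [[[0,0.0004,0],[0,0,0],0.038],[[0,0,0],[0,0,0],0.038],[[0,0,0],[0,0,0],0.038]]}}

```text
time_s: 38.12
tcp_pos: [0.5563, -0.0188, 0.1964]
ee_rot: [[-1.0, 0.0, 0.0], [-0.0, -0.0, -1.0], [-0.0, -1.0, 0.0]]
wrist_force: [0.7, -0.4, -1.0]
gripper_width: 0.54
```

{"name": "jog_arm", "arguments": {"series": [[[0,0.0006,0],[0,0,0],0.038],[[0,0,0],[0,0,0],0.038],[[0,0,0],[0,0,0],0.038]]}}

```text
time_s: 38.5
tcp_pos: [0.5565, -0.0188, 0.1963]
ee_rot: [[-1.0, 0.001, 0.0], [-0.0, -0.0, -1.0], [-0.001, -1.0, 0.0]]
wrist_force: [-1.7, 0.9, 6.5]
gripper_width: 0.539
```

{"name": "jog_arm", "arguments": {"series": [[[0,-0.0006,0],[0,0,0],0.05],[[0,0,0],[0,0,0],0.06],[[0,0,0],[0,0,0],0.087],[[0,0,0],[0,0,0],0.087],[[0,-0.02,0],[0,0,0],0.087],[[0,-0.04,0],[0,0,0],0.087],[[0,-0.05,0],[0,0,0],0.087],[[0.014,0,-0.035],[0,0,0],0.087],[[0.018,0,-0.045],[0,0,0],0.087],[[0.018,0,-0.045],[0,0,0],0.087]]}}

```text
time_s: 39.75
tcp_pos: [0.5057, 0.1073, 0.3063]
ee_rot: [[-1.0, 0.0, -0.001], [0.001, 0.0, -1.0], [-0.0, -1.0, -0.0]]
wrist_force: [0.4, 1.0, 0.8]
gripper_width: 1.0
```

{"name": "jog_arm", "arguments": {"series": [[[0.018,0,-0.045],[0,0,0],0.087],[[0.018,0,-0.045],[0,0,0],0.087],[[0.018,0,-0.045],[0,0,0],0.087],[[0.018,0,-0.045],[0,0,0],0.087],[[0.018,0.03,-0.045],[0,0,0],0.087],[[0.0105,0.02,-0.0255],[0,0,0],0.087],[[0,0,0],[0,0,0],0.087],[[0,0,0],[0,0,0],0.087],[[0,0,0],[0,0,0],0.087]]}}

```text
time_s: 40.88
tcp_pos: [0.4065, 0.3562, 0.2574]
ee_rot: [[-1.0, 0.001, -0.001], [0.001, 0.001, -1.0], [-0.001, -1.0, -0.001]]
wrist_force: [-0.1, -0.3, -0.1]
gripper_width: 1.0
```

Run:
```python
from h import *
s,ci,im=look("w17");print(s["ee_rot"].round(3))
for c in blobs(copper(im),200):
    e=cv2.minEnclosingCircle(c); print(cv2.boundingRect(c),e,plane(ci,e[0],.042).round(4))
```

```text
t 40.875 tcp [0.4065 0.3562 0.2574] j [ 58.4  12.4  -8.3   0.  -69.3 -58.5] g 87.0
[[-1.     0.001 -0.001]
 [ 0.001  0.001 -1.   ]
 [-0.001 -1.    -0.001]]
(298, 192, 30, 35) ((312.3387145996094, 208.88710021972656), 17.435644149780273) [0.4057 0.3584 0.042 ]
```

{"name": "jog_arm", "arguments": {"series": [[[0.0008,0.05,-0.001],[0,0,0],0.087],[[0,0.06,0],[0,0,0],0.087],[[0,0.06,0],[0,0,0],0.08],[[0,0.045,0],[0,0,0],0.065],[[0,0.0185,0],[0,0,0],0.052],[[0,0,0],[0,0,0],0.044],[[0,0,0],[0,0,0],0.039],[[0,0,0],[0,0,0],0.036],[[0,0,0],[0,0,0],0.034],[[0,0,0],[0,0,0],0.032]]}}

```text
time_s: 42.18
tcp_pos: [0.4051, 0.358, 0.0233]
ee_rot: [[-1.0, 0.001, 0.0], [-0.0, 0.001, -1.0], [-0.001, -1.0, -0.001]]
wrist_force: [0.2, -0.2, -0.4]
gripper_width: 0.379
```

{"name": "jog_arm", "arguments": {"series": [[[0,0,0],[0,0,0],0.031],[[0,0,0],[0,0,0],0.03],[[0,0,0],[0,0,0],0.028],[[0,0,0],[0,0,0],0.028]]}}

```text
time_s: 42.68
tcp_pos: [0.4052, 0.358, 0.0231]
ee_rot: [[-1.0, 0.001, 0.0], [-0.0, 0.001, -1.0], [-0.001, -1.0, -0.001]]
wrist_force: [-0.2, -1.3, 2.9]
gripper_width: 0.359
```

{"name": "jog_arm", "arguments": {"series": [[[0,0,0],[0,0,0],0.036],[[0,0,0],[0,0,0],0.05],[[0,0,0],[0,0,0],0.087],[[0,0,0],[0,0,0],0.087],[[0,0,0],[0,0,0],0.087]]}}

```text
time_s: 43.3
tcp_pos: [0.4049, 0.3577, 0.0226]
ee_rot: [[-1.0, -0.0, 0.0], [-0.0, -0.0, -1.0], [0.0, -1.0, 0.0]]
wrist_force: [0.1, 0.2, 0.8]
gripper_width: 0.781
```

{"name": "jog_arm", "arguments": {"series": [[[0,0,0],[0,-10,0],0.087],[[0,0,0],[0,-10,0],0.087],[[0,0,0],[0,-10,0],0.087],[[0,0,0],[0,-10,0],0.087],[[0,0,0],[0,-10,0],0.087],[[0,0,0],[0,-10,0],0.087],[[0,0,0],[0,-10,0],0.087],[[0,0,0],[0,-10,0],0.087],[[0,0,0],[0,-10,0],0.087],[[0,0,0],[0,0,0],0.087]]}}

```text
time_s: 44.55
tcp_pos: [0.4049, 0.3578, 0.0227]
ee_rot: [[-0.002, -0.0, 1.0], [-1.0, 0.0, -0.002], [-0.0, -1.0, -0.0]]
wrist_force: [0.3, 0.0, -0.3]
gripper_width: 1.001
```

Run:
```python
from h import *
s,ci,im=look("w18");print(s["ee_rot"].round(3))
for c in blobs(copper(im),200):
    e=cv2.minEnclosingCircle(c); print(cv2.boundingRect(c),e)
```

```text
t 44.55 tcp [0.4049 0.3578 0.0227] j [ 58.7  27.2 -25.1  -0.  -37.7  31.2] g 87.1
[[-0.002 -0.     1.   ]
 [-1.     0.    -0.002]
 [-0.    -1.    -0.   ]]
(283, 351, 62, 28) ((313.5, 351.5), 30.50419807434082)
(276, 255, 75, 62) ((313.0, 296.0), 41.59336853027344)
```

{"name": "jog_arm", "arguments": {"series": [[[0.0007,0,0],[0,0,0],0.06],[[0,0,0],[0,0,0],0.045],[[0,0,0],[0,0,0],0.038],[[0,0,0],[0,0,0],0.035],[[0,0,0],[0,0,0],0.033],[[0,0,0],[0,0,0],0.031],[[0,0,0],[0,0,0],0.028],[[0,0,0],[0,0,0],0.022],[[0,0,0],[0,0,0],0.022],[[0,0,0],[0,0,0],0.022]]}}

```text
time_s: 45.85
tcp_pos: [0.4049, 0.357, 0.0227]
ee_rot: [[0.0, -0.0, 1.0], [-1.0, -0.0, 0.0], [0.0, -1.0, -0.0]]
wrist_force: [-0.4, -0.2, -0.3]
gripper_width: 0.361
```

{"name": "jog_arm", "arguments": {"series": [[[0,-0.002,0],[0,0,0],0.022],[[0,-0.02,0],[0,0,0],0.022],[[0,-0.05,0],[0,0,0],0.022],[[0,-0.05,0],[0,0,0],0.022],[[0,-0.05,0],[0,0,0],0.022],[[0,-0.05,0],[0,0,0],0.022],[[0,-0.04,0],[0,0,0],0.022],[[0,-0.015,0],[0,0,0],0.022],[[0,0,0],[0,0,0],0.022],[[0,0,0],[0,0,0],0.022]]}}

```text
time_s: 47.1
tcp_pos: [0.4042, 0.3564, 0.2975]
ee_rot: [[-0.0, -0.003, 1.0], [-1.0, -0.003, -0.0], [0.003, -1.0, -0.003]]
wrist_force: [-0.0, -0.3, -0.5]
gripper_width: 0.357
```

{"name": "jog_arm", "arguments": {"series": [[[0.025,0,0.01],[0,0,0],0.022],[[0.045,0,0.018],[0,0,0],0.022],[[0.045,0,0.018],[0,0,0],0.022],[[0.045,0,0.018],[0,0,0],0.022],[[0.045,0,0.018],[0,0,0],0.022],[[0.045,0,0.018],[0,0,0],0.022],[[0.045,0,0.018],[0,0,0],0.022],[[0.045,0,0.018],[0,0,0],0.022],[[0.025,0,0.011],[0,0,0],0.022],[[0.0108,0,0.0045],[0,0,0],0.022]]}}

```text
time_s: 48.35
tcp_pos: [0.5562, -0.0201, 0.2975]
ee_rot: [[-0.002, -0.004, 1.0], [-1.0, -0.001, -0.002], [0.001, -1.0, -0.004]]
wrist_force: [-0.3, 0.1, -0.3]
gripper_width: 0.36
```

{"name": "jog_arm", "arguments": {"series": [[[0,0,0],[0,0,0],0.022],[[0,0,0],[0,0,0],0.022],[[0,0,0],[0,0,0],0.022],[[0,0,0],[0,0,0],0.022]]}}

```text
time_s: 48.85
tcp_pos: [0.5563, -0.0181, 0.3]
ee_rot: [[0.001, 0.0, 1.0], [-1.0, 0.0, 0.001], [-0.0, -1.0, 0.0]]
wrist_force: [-0.3, -0.4, 0.5]
gripper_width: 0.357
```

Run:
```python
from h import *
s,ci,im=look("w19");print(s["ee_rot"].round(4)[:,1])
for c in blobs(copper(im),400): print(cv2.boundingRect(c))
sc=capture("scene")[90:270,220:400]
cv2.imwrite("pics/c19.png",np.hstack([cv2.resize(im[130:420,180:450],(372,400)),cv2.resize(sc,(400,400),interpolation=cv2.INTER_CUBIC)])[:,:,::-1])
```

```text
t 48.85 tcp [ 0.5563 -0.0181  0.3   ] j [ 14.8  12.7  -1.7  -0.  -75.5  75.2] g 31.1
[ 4.e-04  2.e-04 -1.e+00]
(281, 351, 62, 30)
(258, 145, 110, 172)
(594, 2, 34, 38)
```

View pics/c19.png

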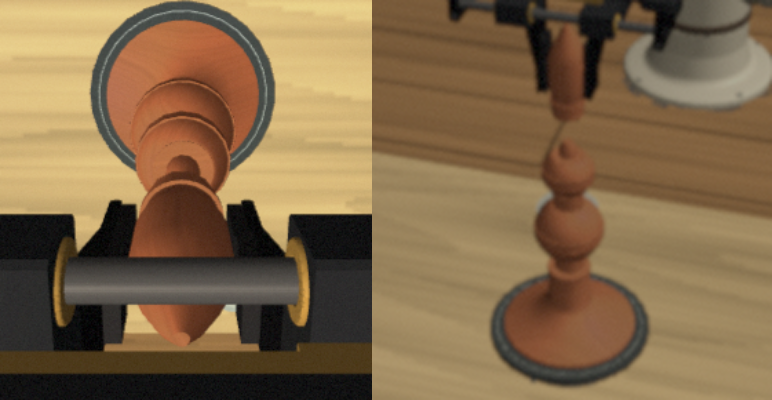

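{"name": "jog_arm", "arguments": {"series": [[[0.0005,0.01,0],[0,0,0],0.022],[[0,0.012,0],[0,0,0],0.022],[[0,0.005,0],[0,0,0],0.022],[[0,0.003,0],[0,0,0],0.022],[[0,0.003,0],[0,0,0],0.022],[[0,0.003,0],[0,0,0],0.022],[[0,0,0],[0,0,0],0.022]]}}

```text
time_s: 49.82
tcp_pos: [0.5564, -0.0193, 0.2636]
ee_rot: [[0.0, -0.0, 1.0], [-1.0, -0.0, 0.0], [0.0, -1.0, -0.0]]
wrist_force: [-0.0, 0.1, 0.2]
gripper_width: 0.356
```

{"name": "jog_arm", "arguments": {"series": [[[-0.0003,0.002,0],[0,0,0],0.022],[[0,0.0015,0],[0,0,0],0.022],[[0,0.001,0],[0,0,0],0.022],[[0,0.001,0],[0,0,0],0.022],[[0,0.0005,0],[0,0,0],0.022],[[0,0,0],[0,0,0],0.022],[[0,0,0],[0,0,0],0.022]]}}

```text
time_s: 50.7
tcp_pos: [0.5565, -0.019, 0.2578]
ee_rot: [[0.0, 0.0, 1.0], [-1.0, -0.0, 0.0], [0.0, -1.0, 0.0]]
wrist_force: [0.4, -0.4, -1.0]
gripper_width: 0.356
```

{"name": "jog_arm", "arguments": {"series": [[[0,0.0005,0],[0,0,0],0.022],[[0,0,0],[0,0,0],0.022],[[0,0,0],[0,0,0],0.022]]}}

```text
time_s: 51.08
tcp_pos: [0.5565, -0.019, 0.2573]
ee_rot: [[0.0, 0.0, 1.0], [-1.0, -0.0, 0.0], [0.0, -1.0, 0.0]]
wrist_force: [-0.6, -0.6, -0.4]
gripper_width: 0.356
```

{"name": "jog_arm", "arguments": {"series": [[[0,0.0006,0],[0,0,0],0.022],[[0,0,0],[0,0,0],0.022],[[0,0,0],[0,0,0],0.022]]}}

```text
time_s: 51.45
tcp_pos: [0.5565, -0.019, 0.2567]
ee_rot: [[0.0, 0.0, 1.0], [-1.0, -0.0, 0.0], [0.0, -1.0, 0.0]]
wrist_force: [-0.8, 0.1, -0.4]
gripper_width: 0.352
```

{"name": "jog_arm", "arguments": {"series": [[[0,0.0005,0],[0,0,0],0.022],[[0,0,0],[0,0,0],0.022],[[0,0,0],[0,0,0],0.022]]}}

```text
time_s: 51.82
tcp_pos: [0.5567, -0.019, 0.2566]
ee_rot: [[0.0, 0.001, 1.0], [-1.0, -0.0, 0.0], [0.0, -1.0, 0.001]]
wrist_force: [-0.3, 0.2, 2.0]
gripper_width: 0.353
```

{"name": "jog_arm", "arguments": {"series": [[[0,-0.0003,0],[0,0,0],0.034],[[0,0,0],[0,0,0],0.045],[[0,0,0],[0,0,0],0.07],[[0,0,0],[0,0,0],0.087],[[0,0,0],[0,0,0],0.087],[[0,-0.02,0],[0,0,0],0.087],[[0,-0.04,0],[0,0,0],0.087],[[0,-0.04,0],[0,0,0],0.087],[[0,0,-0.04],[0,0,0],0.087],[[0,0,-0.05],[0,0,0],0.087]]}}

```text
time_s: 53.08
tcp_pos: [0.466, -0.0189, 0.3563]
ee_rot: [[-0.0, -0.0, 1.0], [-1.0, 0.0, -0.0], [-0.0, -1.0, -0.0]]
wrist_force: [1.2, 0.5, 0.5]
gripper_width: 0.998
```

{"name": "jog_arm", "arguments": {"series": [[[-0.05,0,0],[0,0,0],0.087],[[-0.05,0,0],[0,0,0],0.087],[[-0.05,0,0],[0,0,0],0.087],[[-0.05,0,0],[0,0,0],0.087],[[-0.05,0,0],[0,0,0],0.087],[[0,0,0],[0,0,0],0.087],[[0,0,0],[0,0,0],0.087],[[0,0,0],[0,0,0],0.087]]}}

```text
time_s: 54.08
tcp_pos: [0.4665, 0.2301, 0.3567]
ee_rot: [[-0.001, 0.0, 1.0], [-1.0, 0.0, -0.001], [-0.0, -1.0, 0.0]]
wrist_force: [-0.8, -0.6, -0.6]
gripper_width: 1.001
```

Run:
```python
from h import *
a=capture("scene");t=capture("top");ci=camera_info("scene");cv2.imwrite("pics/fs.png",a[:,:,::-1]);cv2.imwrite("pics/ft.png",t[:,:,::-1])
tc=camera_info("top")
for n,c in(("scene",ci),("top",tc)):
    print(n,[proj(c,[.5565,-.019,z]).round(1).tolist() for z in(.03,.106,.1804,.2339,.3179)])
for n,i in(("s",a),("t",t)):
    old=cv2.imread("pics/scene0.png" if n=="s" else "pics/top0.png")
    d=cv2.absdiff(old[:,:,::-1],i).max(2)>60
    print(n,[cv2.boundingRect(c) for c in blobs(d.astype(np.uint8)*255,40)])
cv2.imwrite("pics/fc.png",np.hstack([cv2.resize(a[110:280,220:400],(424,400),interpolation=cv2.INTER_CUBIC),cv2.resize(t[150:350,230:410],(360,400),interpolation=cv2.INTER_CUBIC)])[:,:,::-1])
```

```text
scene [[307.5, 235.2], [307.2, 209.1], [306.8, 181.1], [306.6, 159.3], [306.1, 121.8]]
top [[333.8, 249.2], [334.0, 245.1], [334.2, 240.6], [334.4, 236.9], [334.7, 230.1]]
s [(405, 260, 20, 23), (204, 225, 26, 29), (281, 216, 57, 39), (477, 205, 16, 30), (294, 196, 26, 16), (294, 171, 27, 22), (179, 162, 26, 27), (631, 112, 9, 22), (477, 69, 12, 35), (571, 66, 69, 62), (405, 63, 17, 10), (353, 62, 24, 35), (414, 52, 17, 45), (504, 38, 14, 38), (404, 0, 98, 61)]
t [(0, 453, 12, 27), (38, 429, 29, 25), (30, 410, 17, 16), (21, 380, 23, 25), (0, 357, 38, 22), (156, 305, 19, 14), (452, 293, 53, 56), (0, 271, 45, 67), (66, 260, 28, 32), (72, 229, 23, 24), (84, 225, 142, 81), (306, 222, 57, 57), (67, 220, 15, 8), (219, 219, 21, 20), (48, 212, 16, 93), (403, 206, 29, 28)]
```

View pics/fc.png

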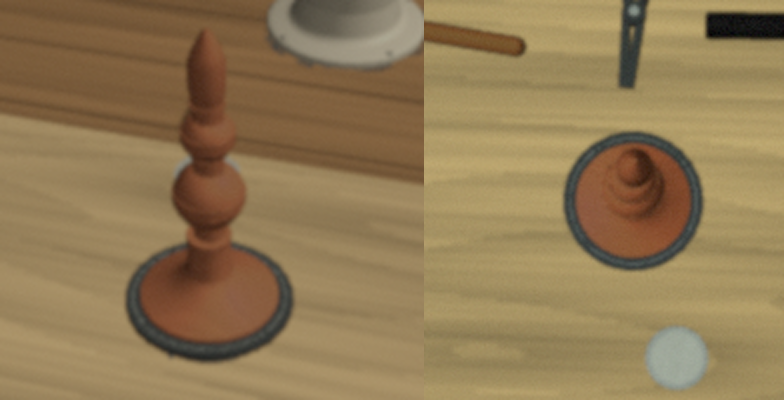

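```bash
python3 -c "
from station import *
print(finish_job())"
```

```text
the job is handed in; nothing more can be done
None
```

The finial is dry-fitted on the stand and handed in at about 54 s of the 122 s allowed. The order was base, large ball, small ball, tip, and the gripper is clear of everything.

- **Centring:** I squeezed the base and each upper piece from two directions to centre it on the gripper. I then lowered each piece in sub-millimetre steps, so nothing was dropped.
- **Seating:** Each piece met resistance at the height expected for fully home. The gripper tip was at 68.9, 131.9, 196.3 and 256.6 mm, and I saw at most about 6.5 N on the wrist when setting down.
- **Upright and centred:** In the last scene picture the point of the tip is within about 1 pixel (roughly 3 mm) of where a straight stack would put it. From above, the base looks evenly centred within the stand's ring.
- **Bystanders:** Comparing pictures from before and after shows no change at the snips, mallet, iron or flux tin.
- **Disagreement:** The camera readings differed from the gripped positions by up to about 2 mm. I trusted the grip centring over the cameras, and no check failed.

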